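Tare the bench scale and weigh the jar of brass screws

ROBOT

A 7-joint arm with a two-finger parallel gripper is mounted at the origin on a cart in front of the work surface, level with it; the furniture and walls round the work are solid. World frame = base frame: x ahead of the robot, y to its left, z up, the work surface at z = 0. Lengths are in m, angles in rad, forces in N, time in s.
With the tool pointing down it reaches from about 0.425 to 0.825 m from the base axis. Payload 3.6 kg.
Tool frame: the origin (TCP) lies at the very end of the fingers, on their centre line; the grasp point (between the pads) lies 19 mm behind it; z points along the fingers, y is the direction in which the jaws open and shut (so a half turn about z gives the same grasp; the last joint's range is limited). The gripper opens to 93 mm and grips with 3 to 60 N. Pads are 15 mm wide; open, the fingers measure 128 mm over their backs; the gripper's body (75 mm by 188 mm) begins 65 mm behind the grasp point.
Start: joints at [-1.185, 0.615, -0.013, 1.423, 0.008, 1.103, -0.04], TCP at [0.26, 0.596, 0.219] pointing down, gripper open.
Joint ranges: [-3.12, 3.12], [-0.3, 2.06], [-1.34, 1.32], [0.26, 2.42], [-1.36, 4.5], [0.01, 1.98], [-2.84, 2.84]. Speed limits (rad/s): [2.79, 2.79, 3.14, 3.14, 3.14, 3.14, 3.14].

INTERFACE

Orientations are given as a unit quaternion [x, y, z, w].
In Python, from rig import get_obs, snapshot, camera_info, close_job gives the robot as it stands.
- The arm moves only by the shell command python3 -m handwheel 'ROWS'. ROWS is JSON, a list of rows, each an object with "slide": the shift along the tool's x, y, z as a fraction of full scale, a list of three; "turn": the turn about the tool's z as a fraction of full scale; "claw": the finger opening in mm, from 0 to 93. A call has exactly 10 rows; each row shifts and turns the commanded pose from where the row before left it, along the tool's axes as they then stand; what a row does not reach is not made up. Full scale, the value 1, is 3 cm for a shift and 30 degrees for a turn. A row lasts 1/12 s, in which the tool goes at most 41.7 mm and 7.16 degrees, less where a joint would pass 70% of its speed; a pose out of reach is approached as far as the arm can. A call with a number of a shift or a turn outside -1 to 1 is refused whole. A call with a gripper value outside its range is refused whole. The fingers move at their own pace and stop on an object; the grip force is fixed at half the most. Time passes only in rows, so rows that do not move let the fingers close, or fill a call up. It gives the time, the measured TCP pose, the force and the opening at its end, in the units of the state.
- get_obs(): the state, without advancing time (a new reading comes with each control period).
- snapshot(name): name is "side" or "top" or "wrist"; returns the picture (384x512x3 uint8, red, green, blue); there is no depth.
- camera_info(name): a dict with "fx", "fy", "cx", "cy" (pixels), "k1" (the pictures are not rectified: a ray, as slopes to the right and down, at radius r is drawn at 1 + k1 r^2 times it, then the intrinsics apply), "R" (3x3) and "t" (3): a world point X has camera coordinates R X + t. Camera axes: x right, y down, z forward; pixel columns grow to the right and rows downward; lengths in m; the calibration is good to about 2 mm. A picture is of the moment at which its call begins: read the wrist's pose just before it. camera_info takes no time and is no camera call; for the wrist camera it gives the pose at the moment of the call.
- close_job(): hands the job in, once; it reports no verdict.
The state is a dict: "t": time; "joint_pos": joint angles; "joint_velocities": joint speeds; "effort": joint torques, N m; "position": TCP position; "tcp_rot": TCP orientation; "wrist_force": force on the tool from outside, world axes, zero at the start; "wrist_torque": the same for the moment, N m; "grip_width": finger opening in m.
Only numpy, scipy, OpenCV 4.12 (cv2) and the standard library are available. Lean on these libraries where they do the work, as an engineer would, in place of code of your own. Each camera call takes 0.05 s, during which the arm holds its last target. There are 200 camera calls.

TASK

Take the stock weight of the jar of brass screws on the bench scale: press the green key to switch the scale on, then the yellow key to tare the empty tray on its pan, then stand that jar upright in the middle of the tray, gently, let go of it, and press the blue key to store the reading. Press each key fully down and let it come up again before the next, keep off the red key and do not lean on the pan. Leave the tray and the other two jars where they stand.

Things in the scene. Friction and masses are not known exactly. Their poses are not given: they have to be found in the camera images.
- scale: grey bench scale, 262 (x) x 220 (y) mm, fixed to the bench; origin under its middle on the bench top, its x axis points from the key panel at the front (nearest the robot) back to the pan, y to its left, z up. The front key panel slopes up towards the pan by 8 degrees; behind the keys it carries a blank display. The flat steel pan, 160 (x) x 200 (y) mm, lies behind the panel, centred 52 mm along +x from the origin, its upper face 70 mm above the bench
- key_green_top (a point): centre of the upper face of the green key (on), the leftmost of four keys in a row along the scale's y, 40 mm apart: green, red, yellow, blue from left to right (+y to -y). Each key is a rounded block 20 (x) x 23 (y) mm standing 10.5 mm out of the panel; pressed straight down it sinks up to 4 mm against a spring (1 N to start, 4 N fully down) and comes back by itself
- key_red_top (a point): centre of the upper face of the red key (off), second from the left; not to be pressed
- key_yellow_top (a point): centre of the upper face of the yellow key (tare), third from the left
- key_blue_top (a point): centre of the upper face of the blue key (store), the rightmost
- key_green (a joint): how far the green key is pressed, m: 0 up, 0.004 fully down
- key_red (a joint): how far the red key is pressed, m: 0 up, 0.004 fully down
- key_yellow (a joint): how far the yellow key is pressed, m: 0 up, 0.004 fully down
- key_blue (a joint): how far the blue key is pressed, m: 0 up, 0.004 fully down
- pan (a joint): how far the scale's pan has sunk, m: 0 with only the tray on it, 1 to 2 mm under the brass jar (spring of 2 N per mm), stop at 0.009; more than 0.007 overloads it
- tray_floor (a point): centre of the inner floor of the empty black tray that lies loose on the pan; tray 132 x 150 mm outside, 18 mm high, walls and floor 3 mm thick; z up, x and y along its 132 and 150 mm sides
- jar_brass_mid (a point): centre, half-way up, of the jar of brass-yellow screws with a light grey-beige lid: the smallest of the three jars, 58 mm across, 75 mm high (37 mm from this point to its foot), lid 51 mm across over the top 10 mm, about 0.3 kg; stands on the bench at the start
- jar_nails_mid (a point): centre, half-way up, of the jar of dark grey nails with a red lid, 62 mm across, 84 mm high; a bystander
- jar_screws_mid (a point): centre, half-way up, of the jar of silvery zinc screws with a light lid, 68 mm across, 94 mm high; a bystander

How it is judged:
On the way, in this order (a step that is already met when the one before it is completed fails the run):
1. the green key is pressed fully down (over 3 mm) (value of joint key_green above 0.003 m), for 0.05 s.
2. the yellow key is pressed fully down (over 3 mm) with nothing but the tray weighing on the pan (value of joint key_yellow above 0.003 m and value of joint pan below 0.0006 m), for 0.05 s.
3. the brass jar stands upright in the tray, within 25 mm of its middle, weighing on the pan and let go (horizontal distance between jar_brass_mid and tray_floor below 0.025 m and z of jar_brass_mid in the frame of tray_floor below 0.042 m and angle between jar_brass_mid's own z axis and vertical below 0.1 rad and value of joint pan above 0.0005 m and contact force between jar_brass and the fingers below 0.1 N), for 0.2 s.
4. the blue key is pressed fully down (over 3 mm) while the jar stands free in the tray (value of joint key_blue above 0.003 m and value of joint pan above 0.0005 m and horizontal distance between jar_brass_mid and tray_floor below 0.025 m and contact force between jar_brass and the arm below 0.1 N), for 0.05 s.
At the end, for the whole second after the job is handed in: All four keys are up again; the brass jar stands upright (within 0.1 rad), at rest, in the tray, its axis within 25 mm of the tray's middle; the tray lies on the pan within 20 mm of where it was, and nothing else weighs on the pan (value of joint each of key_green, key_red, key_yellow, key_blue below 0.001 m and horizontal distance between jar_brass_mid and tray_floor below 0.025 m and z of jar_brass_mid in the frame of tray_floor below 0.042 m and angle between jar_brass_mid's own z axis and vertical below 0.1 rad and value of joint pan between 0.0005 and 0.003 m and distance of tray_floor from where it was at the start of the episode below 0.02 m and linear speed of jar_brass below 0.02 m/s); the robot touches nothing.
It fails at once if the red key is pressed, or two keys are down together (over 2 mm) (value of joint key_red above 0.002 m or value of joint each of key_green, key_yellow above 0.002 m or value of joint each of key_green, key_blue above 0.002 m or value of joint each of key_yellow, key_blue above 0.002 m).
It fails at once if a key is pressed out of turn: blue with no jar in the tray, green or yellow with the jar in it ((value of joint key_blue above 0.002 m and horizontal distance between jar_brass_mid and tray_floor above 0.06 m) or (value of joint any of key_green, key_yellow above 0.002 m and horizontal distance between jar_brass_mid and tray_floor below 0.06 m)).
It fails at once if the pan is overloaded: sunk by more than 7 mm (value of joint pan above 0.007 m).
It fails at once if the brass jar is tipped by more than 0.6 rad (angle between jar_brass_mid's own z axis and vertical above 0.6 rad).
It fails at once if another jar is moved by more than 25 mm or tipped (distance of any of jar_nails_mid, jar_screws_mid from where it was at the start of the episode above 0.025 m or angle between any of jar_nails_mid, jar_screws_mid's own z axis and vertical above 0.3 rad).
It also fails if it takes over 66 s, if anything falls off the work surface, if the arm or the gripper's body presses on something with over 40 N, if the wrist force passes 120 N, or if a joint passes its speed limit or range.

## Working session

There is one attempt and no reset: what is moved stays moved. The work goes in short steps, Python scripts to look and compute and a shell command to move; the robot and the scene stay as the last step left them, time stands still between calls to the robot, and variables do not carry over. Pictures are saved under pics/ and viewed, about 8 in all and at most 12, crops included, and the job is handed in when it is done.

```bash
mkdir -p pics; cat > h.py <<'E'
import numpy as np, cv2
from rig import get_obs, snapshot, camera_info
from scipy.optimize import least_squares
def ray(ci,u,v):
    K=np.array([[ci["fx"],0,ci["cx"]],[0,ci["fy"],ci["cy"]],[0,0,1.]])
    p=cv2.undistortPoints(np.array([[[u,v]]],float),K,np.array([ci["k1"],0,0,0.]))[0,0]
    R=np.array(ci["R"]);t=np.array(ci["t"])
    d=R.T@np.array([p[0],p[1],1]); return -R.T@t, d/np.linalg.norm(d)
def onz(ci,u,v,z):
    o,d=ray(ci,u,v); return o+d*(z-o[2])/d[2]
def tri(obs):
    A=0;b=0
    for ci,u,v in obs:
        o,d=ray(ci,u,v);P=np.eye(3)-np.outer(d,d);A=A+P;b=b+P@o
    x=np.linalg.solve(A,b); return x,[np.linalg.norm((np.eye(3)-np.outer(r[1],r[1]))@(x-r[0])) for r in [ray(*o) for o in obs]]
def proj(ci,X):
    p=np.array(ci["R"])@X+np.array(ci["t"]); x,y=p[:2]/p[2]; s=1+ci["k1"]*(x*x+y*y)
    return ci["fx"]*x*s+ci["cx"],ci["fy"]*y*s+ci["cy"]
E
python3 - <<'E'
from h import *
import json
for n in("side","top"):
    c=camera_info(n); print(n,{k:np.round(v,3).tolist() for k,v in c.items()})
    im=snapshot(n); cv2.imwrite(f"pics/{n}0.png",cv2.resize(im[:,:,::-1],(800,600),interpolation=cv2.INTER_CUBIC))
print(get_obs())
E
```

```text
side {'fx': 413.802, 'fy': 413.802, 'cx': 256.688, 'cy': 190.331, 'k1': -0.153, 'R': [[-0.999, -0.037, -0.013], [-0.009, 0.547, -0.837], [0.038, -0.837, -0.547]], 't': [0.527, 0.017, 1.244]}
top {'fx': 366.497, 'fy': 366.497, 'cx': 258.328, 'cy': 195.353, 'k1': -0.04, 'R': [[0.011, -1.0, 0.005], [-0.99, -0.012, -0.142], [0.143, -0.003, -0.99]], 't': [0.101, 0.551, 0.966]}
{'t': 0.1, 'joint_pos': array([-1.18548887,  0.61583839, -0.01261355,  1.42473874,  0.00810728,
        1.10339519, -0.0403942 ]), 'joint_velocities': array([-3.08099488e-04, -2.35440788e-03,  2.95412548e-04, -2.67259197e-03,
       -1.80555790e-03, -3.04566631e-05,  8.84095777e-04]), 'effort': array([ 8.77530529e-04, -4.60039866e+01,  2.09853267e-01, -1.66243279e+01,
       -6.11415063e-02,  1.69233122e-02,  9.77067634e-05]), 'position': array([0.25988013, 0.59500779, 0.21758669]), 'tcp_rot': array([ 2.04416435e-01,  9.78883325e-01, -1.14375146e-03, -2.19815494e-04]), 'wrist_force': array([0.21495485, 0.70280069, 1.16268971]), 'wrist_torque': array([-0.00744186,  0.01831306,  0.00993293]), 'grip_width': 0.09293520258235916}
```

View pics/side0.png

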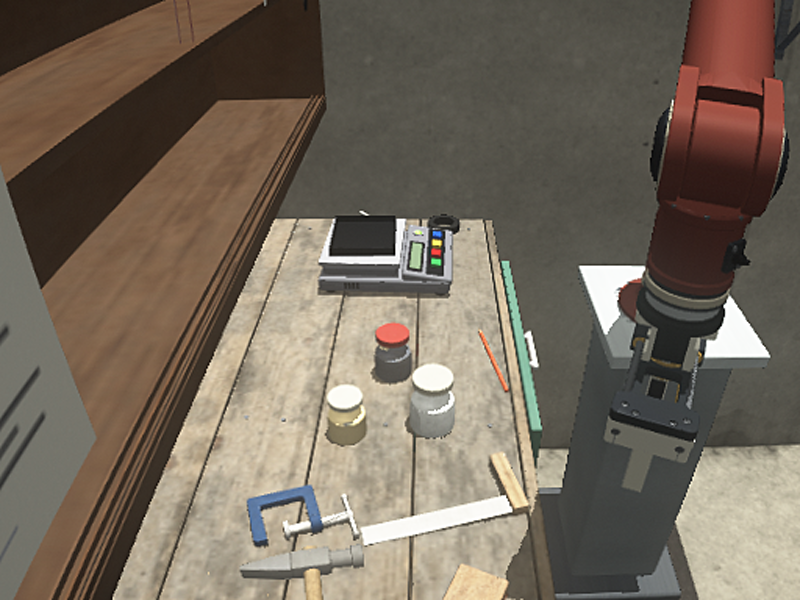

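View pics/top0.png

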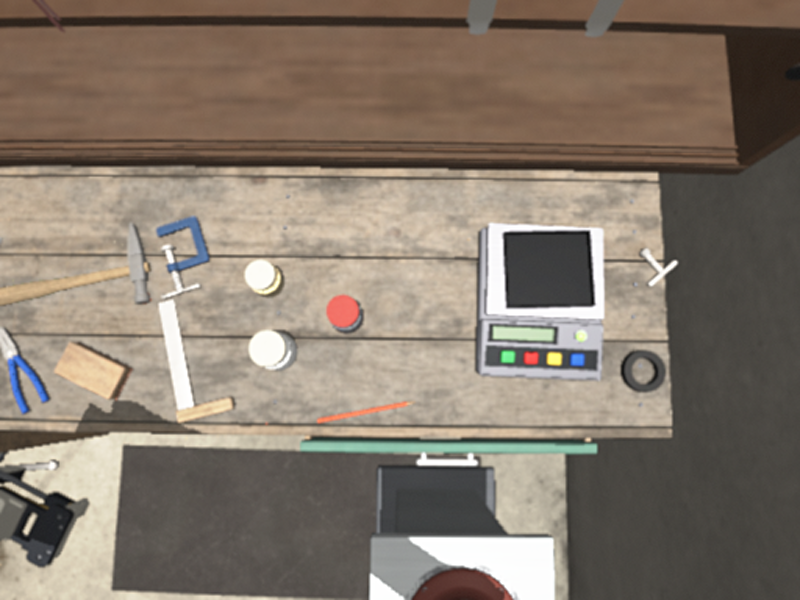

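```bash
python3 - <<'E'
from h import *
cs,ct=camera_info("side"),camera_info("top")
f=lambda p:((p[0]+.5)/1.5625-.5,(p[1]+.5)/1.5625-.5)
pts=dict(green=((436,262),(508,357)),red=((436,252),(531,358)),yellow=((436,243),(554,359)),blue=((437,234),(577,360)),
lidb=((345,396),(261,274)),lidn=((392,333),(343,310)),lids=((433,377),(269,348)))
for k,(s,t) in pts.items(): 
    x,r=tri([(cs,*f(s)),(ct,*f(t))]); print(k,x.round(4),np.round(r,4))
for z,l in((.088,[(504,232),(592,230),(595,304),(507,308)]),(.07,[(487,224),(603,227),(603,318),(485,318)])):
    P=np.array([onz(ct,*f(p),z) for p in l]);print(P.round(3).tolist(),P.mean(0))
a,b=cv2.imread("pics/side0.png"),cv2.imread("pics/top0.png")
s=snapshot("side")[:,:,::-1];t=snapshot("top")[:,:,::-1]
A=cv2.resize(s[130:190,200:300],(800,480),interpolation=cv2.INTER_CUBIC)
A=cv2.resize(s[132:194,200:300],None,fx=4,fy=4,interpolation=cv2.INTER_CUBIC)
B=cv2.resize(s[205:290,200:300],None,fx=4,fy=4,interpolation=cv2.INTER_CUBIC)
C=cv2.resize(t[138:248,300:400],None,fx=4,fy=4,interpolation=cv2.INTER_CUBIC)
D=cv2.resize(t[155:245,150:250],None,fx=4,fy=4,interpolation=cv2.INTER_CUBIC)
o=np.zeros((600,800,3),np.uint8);o[:248,:400]=A;o[250:590,:400]=B
o[:240,400:]=D[:240];o[240:600,400:]=C[80:440];cv2.imwrite("pics/c1.png",o)
E
```

```text
green [ 0.4602 -0.0717  0.0542] [0.0002 0.0002]
red [ 0.4594 -0.111   0.0551] [0.0003 0.0003]
yellow [ 0.4585 -0.1507  0.0546] [0.0008 0.0008]
blue [ 0.4566 -0.19    0.0555] [0.0002 0.0002]
lidb [0.5954 0.3521 0.0744] [0.0003 0.0003]
lidn [0.5339 0.2093 0.0836] [0.0002 0.0002]
lids [0.4682 0.3285 0.0927] [0.0001 0.0001]
[[0.671, -0.062, 0.088], [0.677, -0.213, 0.088], [0.549, -0.213, 0.088], [0.54, -0.065, 0.088]] [ 0.60918745 -0.13828928  0.088     ]
[[0.69, -0.036, 0.07], [0.688, -0.239, 0.07], [0.527, -0.233, 0.07], [0.525, -0.031, 0.07]] [ 0.60757178 -0.13438106  0.07      ]
```

View pics/c1.png

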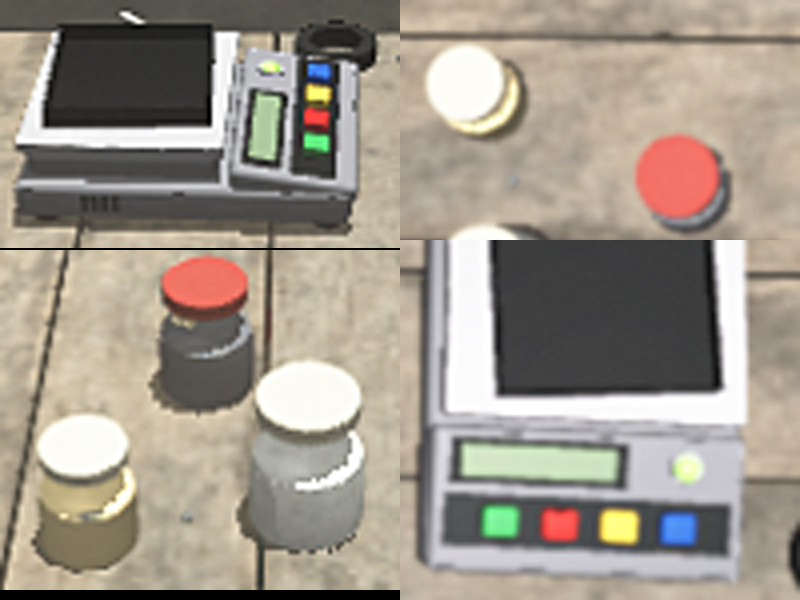

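Top view: the scale with key row green–blue at (508..577, 358), tray centre about (550, 269), brass jar's lid at (261, 274); the crops confirm the triangulated points, and the heights match the text. Now turn the tool square to the scale and move towards the green key.

```bash
python3 -m handwheel '[{"slide":[0,0,0],"turn":-0.18,"claw":0},{"slide":[0,0,0],"turn":-0.18,"claw":0},{"slide":[0,0,0],"turn":-0.18,"claw":0},{"slide":[0,0,0],"turn":-0.18,"claw":0},{"slide":[-1,-0.8,0],"turn":0,"claw":0},{"slide":[-1,-0.8,0],"turn":0,"claw":0},{"slide":[-1,-0.8,0],"turn":0,"claw":0},{"slide":[-1,-0.8,0],"turn":0,"claw":0},{"slide":[-1,-0.8,0],"turn":0,"claw":0},{"slide":[-1,-0.8,0],"turn":0,"claw":0}]'
python3 -m handwheel '[{"slide":[0,-1,0],"turn":0,"claw":0},{"slide":[0,-1,0],"turn":0,"claw":0},{"slide":[0,-1,0],"turn":0,"claw":0},{"slide":[0,-1,0],"turn":0,"claw":0},{"slide":[0,-1,0],"turn":0,"claw":0},{"slide":[0,-1,0],"turn":0,"claw":0},{"slide":[0,-1,0],"turn":0,"claw":0},{"slide":[0,-1,0],"turn":0,"claw":0},{"slide":[0,-1,0],"turn":0,"claw":0},{"slide":[0,-1,0],"turn":0,"claw":0}]'
```

```text
t: 1.03
position: [0.4362, 0.444, 0.2185]
tcp_rot: [0.017, 1.0, -0.0, -0.0]
wrist_force: [0.2, 0.6, 0.1]
grip_width: 0.0309
t: 1.87
position: [0.4243, 0.1442, 0.2187]
tcp_rot: [0.017, 1.0, -0.0, 0.0]
wrist_force: [0.7, -0.2, 0.2]
grip_width: 0.0005
```

```bash
python3 -m handwheel '[{"slide":[-0.2,-1,0],"turn":0,"claw":0},{"slide":[-0.2,-1,0.4],"turn":0,"claw":0},{"slide":[-0.2,-1,0.6],"turn":0,"claw":0},{"slide":[-0.2,-1,0.6],"turn":0,"claw":0},{"slide":[-0.2,-1,0.6],"turn":0,"claw":0},{"slide":[-0.2,-1,0.6],"turn":0,"claw":0},{"slide":[-0.2,-1,0.6],"turn":0,"claw":0},{"slide":[0,-0.16,0.6],"turn":0,"claw":0},{"slide":[0,0,0],"turn":0,"claw":0},{"slide":[0,0,0],"turn":0,"claw":0}]'
python3 - <<'E'
from h import *
print(get_obs()["position"])
w=snapshot("wrist")[:,:,::-1]; s=snapshot("side")[:,:,::-1]
o=np.zeros((600,800,3),np.uint8);o[:384,:512]=w
o[:,:][384:600,:400]=cv2.resize(s[130:184,210:310],None,fx=4,fy=4,interpolation=cv2.INTER_CUBIC)
t=snapshot("top")[:,:,::-1]; o[384:600,400:]=cv2.resize(t[200:254,300:400],None,fx=4,fy=4,interpolation=cv2.INTER_CUBIC)
cv2.imwrite("pics/k1.png",o)
c=camera_info("wrist");P=dict(green=(.4602,-.0717,.0545),red=(.4594,-.111,.055),yellow=(.4585,-.1507,.055),tcp=get_obs()["position"])
for k,v in P.items(): print(k,np.round(proj(c,np.array(v))))
E
```

```text
t: 2.7
position: [0.4584, -0.0702, 0.0982]
tcp_rot: [0.018, 1.0, 0.0, -0.001]
wrist_force: [-0.5, 0.7, 1.3]
grip_width: 0.0004
[ 0.45840684 -0.07023385  0.09816805]
green [257. 206.]
red [209. 207.]
yellow [161. 207.]
tcp [261. 229.]
```

View pics/k1.png

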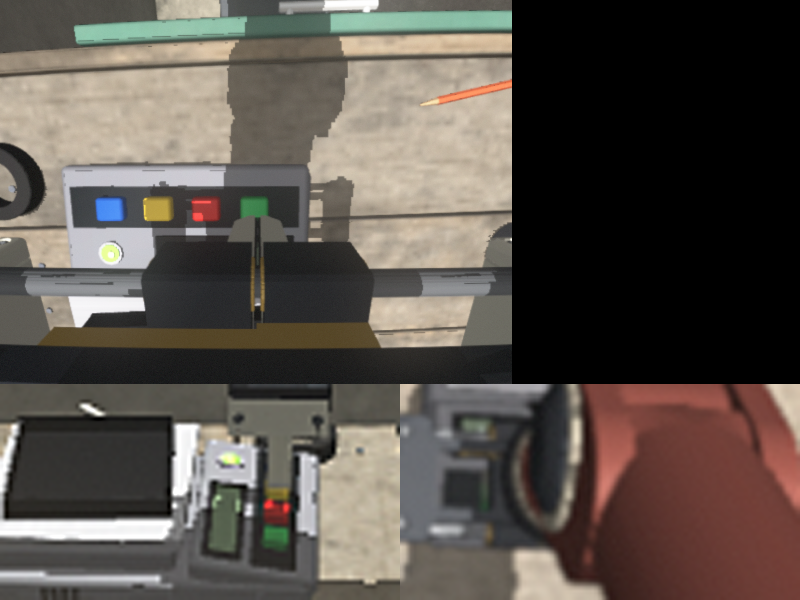

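Wrist view: green key at (255, 209), red (205, 209), yellow (158, 209), within about 2–3 mm of prediction; the fingers are above green.

```bash
python3 -m handwheel '[{"slide":[0,-0.1,0.3],"turn":0,"claw":0},{"slide":[0,0,0.4],"turn":0,"claw":0},{"slide":[0,0,0.4],"turn":0,"claw":0},{"slide":[0,0,0.25],"turn":0,"claw":0},{"slide":[0,0,0.1],"turn":0,"claw":0},{"slide":[0,0,0.05],"turn":0,"claw":0},{"slide":[0,0,0],"turn":0,"claw":0},{"slide":[0,0,0],"turn":0,"claw":0},{"slide":[0,0,0],"turn":0,"claw":0},{"slide":[0,0,0],"turn":0,"claw":0}]'
```

```text
t: 3.68
position: [0.4592, -0.073, 0.0541]
tcp_rot: [0.017, 1.0, 0.0, 0.0]
wrist_force: [-0.2, 2.5, 2.3]
grip_width: 0.0003
```

```bash
python3 -m handwheel '[{"slide":[0,0,0.05],"turn":0,"claw":0},{"slide":[0,0,0.05],"turn":0,"claw":0},{"slide":[0,0,0],"turn":0,"claw":0},{"slide":[0,0,0],"turn":0,"claw":0},{"slide":[0,0,0],"turn":0,"claw":0},{"slide":[0,0,0],"turn":0,"claw":0},{"slide":[0,0,0],"turn":0,"claw":0},{"slide":[0,0,0],"turn":0,"claw":0},{"slide":[0,0,0],"turn":0,"claw":0},{"slide":[0,0,0],"turn":0,"claw":0}]'
python3 -m handwheel '[{"slide":[0,0,0.05],"turn":0,"claw":0},{"slide":[0,0,0.05],"turn":0,"claw":0},{"slide":[0,0,0],"turn":0,"claw":0},{"slide":[0,0,0],"turn":0,"claw":0},{"slide":[0,0,0],"turn":0,"claw":0},{"slide":[0,0,0],"turn":0,"claw":0},{"slide":[0,0,0],"turn":0,"claw":0},{"slide":[0,0,0],"turn":0,"claw":0},{"slide":[0,0,0],"turn":0,"claw":0},{"slide":[0,0,0],"turn":0,"claw":0}]'
```

```text
t: 4.52
position: [0.4594, -0.0729, 0.0524]
tcp_rot: [0.017, 1.0, 0.0, 0.001]
wrist_force: [-2.3, 3.4, 17.8]
grip_width: 0.0009
t: 5.35
position: [0.4596, -0.0729, 0.0516]
tcp_rot: [0.017, 1.0, 0.0, 0.001]
wrist_force: [-7.2, 4.1, 38.4]
grip_width: 0.0006
```

Force went from 2 N to 38 N, which is well past the 4 N stop, so the green key is fully down. Lift clear, move 80 mm to yellow, and press more gently.

```bash
python3 -m handwheel '[{"slide":[0,0,-0.4],"turn":0,"claw":0},{"slide":[0,0,-0.4],"turn":0,"claw":0},{"slide":[0,0,-0.3],"turn":0,"claw":0},{"slide":[0,-0.9,0],"turn":0,"claw":0},{"slide":[0,-0.9,0],"turn":0,"claw":0},{"slide":[0,-0.87,0],"turn":0,"claw":0},{"slide":[0,0,0],"turn":0,"claw":0},{"slide":[0,0,0],"turn":0,"claw":0},{"slide":[0,0,0],"turn":0,"claw":0},{"slide":[0,0,0],"turn":0,"claw":0}]'
python3 - <<'E'
from h import *
w=snapshot("wrist")[:,:,::-1]; s=snapshot("side")[:,:,::-1]
o=np.zeros((600,512,3),np.uint8);o[:384]=w
o[384:600,:400]=cv2.resize(s[130:184,210:310],None,fx=4,fy=4,interpolation=cv2.INTER_CUBIC)
cv2.imwrite("pics/k2.png",o)
c=camera_info("wrist");print(np.round(proj(c,np.array((.457,-.153,.057)))))
E
```

```text
t: 6.18
position: [0.4562, -0.1522, 0.0804]
tcp_rot: [0.016, 1.0, 0.0, -0.0]
wrist_force: [-0.4, 0.6, 0.2]
grip_width: 0.0007
[259. 216.]
```

View pics/k2.png

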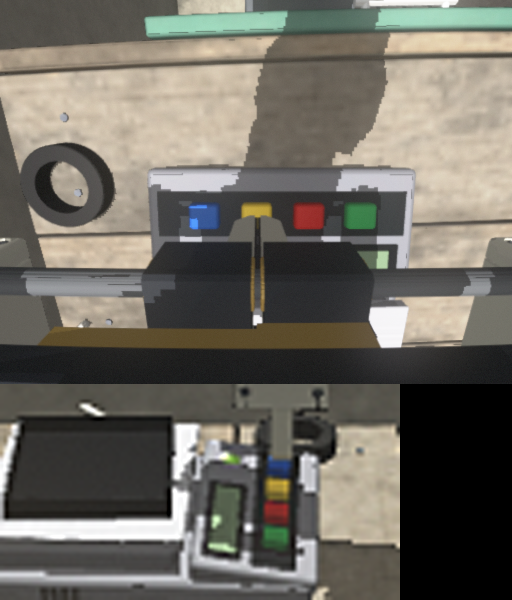

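Yellow sits at about (257, 214), directly under the fingers (predicted 259), and green is up again.

```bash
python3 -m handwheel '[{"slide":[0,0,0.3],"turn":0,"claw":0},{"slide":[0,0,0.3],"turn":0,"claw":0},{"slide":[0,0,0.15],"turn":0,"claw":0},{"slide":[0,0,0.1],"turn":0,"claw":0},{"slide":[0,0,0.1],"turn":0,"claw":0},{"slide":[0,0,0.05],"turn":0,"claw":0},{"slide":[0,0,0],"turn":0,"claw":0},{"slide":[0,0,0],"turn":0,"claw":0},{"slide":[0,0,0],"turn":0,"claw":0},{"slide":[0,0,0],"turn":0,"claw":0}]'
```

```text
t: 7.12
position: [0.4562, -0.1529, 0.0523]
tcp_rot: [0.017, 1.0, 0.0, 0.0]
wrist_force: [-4.1, 1.3, 17.6]
grip_width: 0.0005
```

```bash
python3 -m handwheel '[{"slide":[0,0,-0.6],"turn":0,"claw":0},{"slide":[0,0,-1],"turn":0,"claw":0},{"slide":[0,0,-1],"turn":0,"claw":0},{"slide":[0,0.5,-1],"turn":0,"claw":85},{"slide":[-0.24,1,-0.9],"turn":0,"claw":85},{"slide":[-0.24,1,0],"turn":0,"claw":85},{"slide":[-0.24,1,0],"turn":0,"claw":85},{"slide":[-0.24,1,0],"turn":0,"claw":85},{"slide":[-0.24,1,0],"turn":0,"claw":85},{"slide":[-0.24,1,0],"turn":0,"claw":85}]'
python3 -m handwheel '[{"slide":[-0.24,1,0],"turn":0,"claw":85},{"slide":[-0.24,1,0],"turn":0,"claw":85},{"slide":[-0.24,1,0],"turn":0,"claw":85},{"slide":[-0.24,1,0],"turn":0,"claw":85},{"slide":[-0.24,1,0],"turn":0,"claw":85},{"slide":[-0.24,1,0],"turn":0,"claw":85},{"slide":[-0.24,1,0],"turn":0,"claw":85},{"slide":[-0.24,1,0],"turn":0,"claw":85},{"slide":[-0.24,1,0],"turn":0,"claw":85},{"slide":[0,0.9,0],"turn":0,"claw":85}]'
python3 -m handwheel '[{"slide":[-0.24,0.3,0],"turn":0,"claw":85},{"slide":[-0.24,0.3,0],"turn":0,"claw":85},{"slide":[0,0,0],"turn":0,"claw":85},{"slide":[0,0,0],"turn":0,"claw":85},{"slide":[0,0,0],"turn":0,"claw":85},{"slide":[0,0,0],"turn":0,"claw":85},{"slide":[0,0,0],"turn":0,"claw":85},{"slide":[0,0,0],"turn":0,"claw":85},{"slide":[0,0,0],"turn":0,"claw":85},{"slide":[0,0,0],"turn":0,"claw":85}]'
python3 - <<'E'
from h import *
c=camera_info("wrist");w=snapshot("wrist")[:,:,::-1]; print(get_obs()["position"])
cv2.imwrite("pics/j1.png",w)
print(np.round(proj(c,np.array((.5954,.3521,.0744)))),np.round(proj(c,np.array((.609,.352,0)))))
np.save("c1.npy",np.array([c],dtype=object),allow_pickle=True)
E
```

```text
t: 7.95
position: [0.5061, 0.0411, 0.1855]
tcp_rot: [0.017, 1.0, -0.0, -0.0]
wrist_force: [0.8, -0.2, 0.1]
grip_width: 0.0427
t: 8.78
position: [0.5821, 0.3358, 0.1847]
tcp_rot: [0.018, 1.0, -0.0, 0.0]
wrist_force: [-0.0, -0.1, 0.4]
grip_width: 0.0851
t: 9.62
position: [0.5963, 0.3517, 0.1858]
tcp_rot: [0.018, 1.0, 0.0, 0.0]
wrist_force: [-0.2, 0.0, -0.8]
grip_width: 0.0849
[0.59624672 0.35179913 0.18577058]
[260. 184.] [259. 179.]
```

View pics/j1.png

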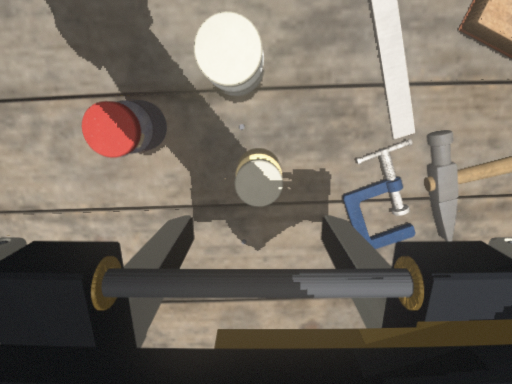

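Wrist view: brass jar's lid at (259, 182), predicted (260, 184), so it is aligned. Descend and grip.

```bash
python3 -m handwheel '[{"slide":[0,0,1],"turn":0,"claw":85},{"slide":[0,0,1],"turn":0,"claw":85},{"slide":[0,0,0.8],"turn":0,"claw":85},{"slide":[0,0,0.8],"turn":0,"claw":85},{"slide":[0,0,0.8],"turn":0,"claw":85},{"slide":[0,0,0.7],"turn":0,"claw":85},{"slide":[0,0,0.55],"turn":0,"claw":85},{"slide":[0,0,0],"turn":0,"claw":85},{"slide":[0,0,0],"turn":0,"claw":85},{"slide":[0,0,0],"turn":0,"claw":85}]'
python3 -m handwheel '[{"slide":[0,0,0],"turn":0,"claw":70},{"slide":[0,0,0],"turn":0,"claw":66},{"slide":[0,0,0],"turn":0,"claw":62},{"slide":[0,0,0],"turn":0,"claw":58},{"slide":[0,0,0],"turn":0,"claw":54},{"slide":[0,0,0],"turn":0,"claw":50},{"slide":[0,0,0],"turn":0,"claw":40},{"slide":[0,0,0],"turn":0,"claw":40},{"slide":[0,0,0],"turn":0,"claw":40},{"slide":[0,0,0],"turn":0,"claw":40}]'
```

```text
t: 10.5
position: [0.5971, 0.3525, 0.0174]
tcp_rot: [0.017, 1.0, 0.001, 0.001]
wrist_force: [-0.1, 0.8, 0.2]
grip_width: 0.0849
t: 11.33
position: [0.5966, 0.3529, 0.0169]
tcp_rot: [0.017, 1.0, 0.001, 0.001]
wrist_force: [0.1, 1.8, 4.5]
grip_width: 0.0566
```

```bash
python3 -m handwheel '[{"slide":[0,0,-0.2],"turn":0,"claw":40},{"slide":[0,0,-0.4],"turn":0,"claw":40},{"slide":[0,0,-0.6],"turn":0,"claw":40},{"slide":[0,0,-0.8],"turn":0,"claw":40},{"slide":[0,0,-0.8],"turn":0,"claw":40},{"slide":[0,0,-0.8],"turn":0,"claw":40},{"slide":[0,0,-0.8],"turn":0,"claw":40},{"slide":[0,0,-0.8],"turn":0,"claw":40},{"slide":[0,0,-0.5],"turn":0,"claw":40},{"slide":[0,0,-0.3],"turn":0,"claw":40}]'
python3 -m handwheel '[{"slide":[0,-0.3,0],"turn":0,"claw":40},{"slide":[0,-0.6,0],"turn":0,"claw":40},{"slide":[-0.06,-0.8,0],"turn":0,"claw":40},{"slide":[-0.06,-0.8,0],"turn":0,"claw":40},{"slide":[-0.06,-0.8,0],"turn":0,"claw":40},{"slide":[-0.06,-0.8,0],"turn":0,"claw":40},{"slide":[-0.06,-0.8,0],"turn":0,"claw":40},{"slide":[-0.06,-0.8,0],"turn":0,"claw":40},{"slide":[-0.06,-0.8,0],"turn":0,"claw":40},{"slide":[-0.06,-0.8,0],"turn":0,"claw":40}]'
python3 -m handwheel '[{"slide":[-0.06,-0.8,0],"turn":0,"claw":40},{"slide":[-0.06,-0.8,0],"turn":0,"claw":40},{"slide":[-0.06,-0.8,0],"turn":0,"claw":40},{"slide":[-0.06,-0.8,0],"turn":0,"claw":40},{"slide":[-0.06,-0.8,0],"turn":0,"claw":40},{"slide":[-0.06,-0.8,0],"turn":0,"claw":40},{"slide":[-0.06,-0.8,0],"turn":0,"claw":40},{"slide":[-0.06,-0.7,0],"turn":0,"claw":40},{"slide":[0,-0.5,0],"turn":0,"claw":40},{"slide":[0,-0.3,0],"turn":0,"claw":40}]'
```

```text
t: 12.17
position: [0.5967, 0.3511, 0.1983]
tcp_rot: [0.018, 1.0, -0.0, 0.001]
wrist_force: [-0.3, -0.2, -4.0]
grip_width: 0.0568
t: 13.0
position: [0.6012, 0.1296, 0.1941]
tcp_rot: [0.018, 1.0, -0.001, -0.002]
wrist_force: [-0.0, -0.1, -3.3]
grip_width: 0.057
t: 13.83
position: [0.6081, -0.0846, 0.1946]
tcp_rot: [0.019, 1.0, -0.001, -0.002]
wrist_force: [0.3, 0.4, -4.1]
grip_width: 0.0569
```

```bash
python3 -m handwheel '[{"slide":[0,-0.4,0],"turn":0,"claw":40},{"slide":[0,-0.4,0],"turn":0,"claw":40},{"slide":[0,-0.4,0],"turn":0,"claw":40},{"slide":[0,-0.3,0],"turn":0,"claw":40},{"slide":[0,-0.15,0],"turn":0,"claw":40},{"slide":[0,0,0],"turn":0,"claw":40},{"slide":[0,0,0],"turn":0,"claw":40},{"slide":[0,0,0],"turn":0,"claw":40},{"slide":[0,0,0],"turn":0,"claw":40},{"slide":[0,0,0],"turn":0,"claw":40}]'
python3 - <<'E'
from h import *
c=camera_info("wrist");w=snapshot("wrist")[:,:,::-1]; s=snapshot("side")[:,:,::-1]
o=np.zeros((600,640,3),np.uint8);o[:384,:512]=w
o[384:600,:]=cv2.resize(s[115:187,180:330],None,fx=4,fy=3,interpolation=cv2.INTER_CUBIC)[:,:600].copy() if 0 else cv2.copyMakeBorder(cv2.resize(s[118:190,180:330],None,fx=3,fy=3,interpolation=cv2.INTER_CUBIC),0,0,0,190,cv2.BORDER_CONSTANT)
cv2.imwrite("pics/t1.png",o)
p=get_obs()["position"];print(p)
for X in((.609,-.138,.073),(.54,-.065,.088),(.549,-.213,.088),(p[0],p[1],p[2]-.0169)): print(np.round(proj(c,np.array(X))), np.round(proj(camera_info("side"),np.array(X))))
E
```

```text
t: 14.67
position: [0.6084, -0.1293, 0.1962]
tcp_rot: [0.017, 1.0, 0.0, 0.0]
wrist_force: [0.0, 0.4, -3.7]
grip_width: 0.057
[ 0.60839997 -0.12968461  0.19615886]
[251. 183.] [233. 152.]
[322. 116.] [253. 159.]
[174. 131.] [252. 138.]
[260. 219.] [231. 123.]
```

View pics/t1.png

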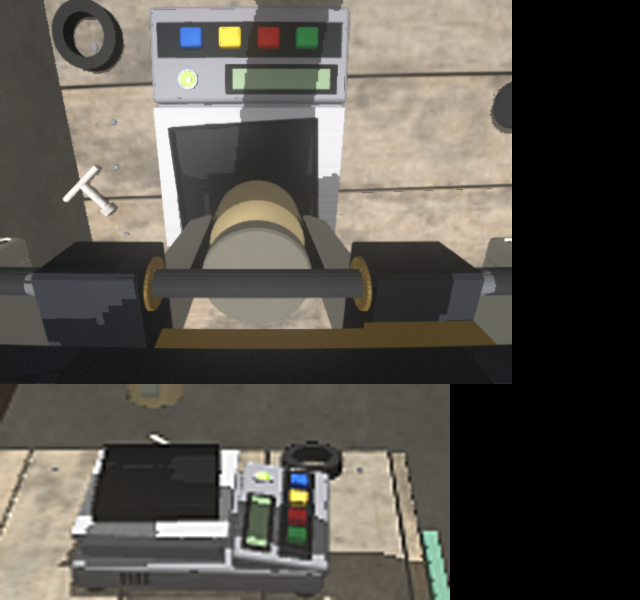

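Wrist view: front tray corners at (318, 118) and (170, 128), predicted (322, 116) and (174, 131), so the tray is about 2 mm further to −y; aim for (0.609, −0.140).

```bash
python3 -m handwheel '[{"slide":[0,-0.2,0],"turn":0,"claw":40},{"slide":[-0.02,-0.15,0.3],"turn":0,"claw":40},{"slide":[0,0,0.5],"turn":0,"claw":40},{"slide":[0,0,0.6],"turn":0,"claw":40},{"slide":[0,0,0.6],"turn":0,"claw":40},{"slide":[0,0,0.6],"turn":0,"claw":40},{"slide":[0,0,0.4],"turn":0,"claw":40},{"slide":[0,0,0.2],"turn":0,"claw":40},{"slide":[0,0,0],"turn":0,"claw":40},{"slide":[0,0,0],"turn":0,"claw":40}]'
python3 -m handwheel '[{"slide":[0,0,0.04],"turn":0,"claw":40},{"slide":[0,0,0.04],"turn":0,"claw":40},{"slide":[0,0,0.04],"turn":0,"claw":40},{"slide":[0,0,0.04],"turn":0,"claw":40},{"slide":[0,0,0.04],"turn":0,"claw":40},{"slide":[0,0,0],"turn":0,"claw":40},{"slide":[0,0,0],"turn":0,"claw":40},{"slide":[0,0,0],"turn":0,"claw":40},{"slide":[0,0,0],"turn":0,"claw":40},{"slide":[0,0,0],"turn":0,"claw":40}]'
```

```text
t: 15.6
position: [0.6089, -0.1411, 0.1003]
tcp_rot: [0.018, 1.0, -0.0, 0.0]
wrist_force: [0.1, -0.1, -3.0]
grip_width: 0.0572
t: 16.43
position: [0.6086, -0.1408, 0.0942]
tcp_rot: [0.017, 1.0, -0.0, 0.0]
wrist_force: [0.7, -0.5, -3.1]
grip_width: 0.0565
```

```bash
python3 -m handwheel '[{"slide":[0,0,0.04],"turn":0,"claw":40},{"slide":[0,0,0.03],"turn":0,"claw":40},{"slide":[0,0,0.03],"turn":0,"claw":40},{"slide":[0,0,0.03],"turn":0,"claw":40},{"slide":[0,0,0],"turn":0,"claw":40},{"slide":[0,0,0],"turn":0,"claw":40},{"slide":[0,0,0],"turn":0,"claw":40},{"slide":[0,0,0],"turn":0,"claw":40},{"slide":[0,0,0],"turn":0,"claw":40},{"slide":[0,0,0],"turn":0,"claw":40}]'
python3 -m handwheel '[{"slide":[0,0,0.03],"turn":0,"claw":40},{"slide":[0,0,0.03],"turn":0,"claw":40},{"slide":[0,0,0],"turn":0,"claw":40},{"slide":[0,0,0],"turn":0,"claw":40},{"slide":[0,0,0],"turn":0,"claw":40},{"slide":[0,0,0],"turn":0,"claw":40},{"slide":[0,0,0],"turn":0,"claw":40},{"slide":[0,0,0],"turn":0,"claw":40},{"slide":[0,0,0],"turn":0,"claw":40},{"slide":[0,0,0],"turn":0,"claw":40}]'
```

```text
t: 17.27
position: [0.6086, -0.1408, 0.0903]
tcp_rot: [0.017, 1.0, -0.0, 0.0]
wrist_force: [0.1, -0.9, -4.5]
grip_width: 0.0565
t: 18.1
position: [0.6087, -0.1408, 0.0886]
tcp_rot: [0.017, 1.0, -0.0, 0.0]
wrist_force: [-0.6, 0.5, -0.1]
grip_width: 0.0568
```

The weight has gone over to the pan (force −4 → 0 N). Let go slowly, then rise.

```bash
python3 -m handwheel '[{"slide":[0,0,0],"turn":0,"claw":57},{"slide":[0,0,0],"turn":0,"claw":59},{"slide":[0,0,0],"turn":0,"claw":61},{"slide":[0,0,0],"turn":0,"claw":64},{"slide":[0,0,0],"turn":0,"claw":68},{"slide":[0,0,0],"turn":0,"claw":72},{"slide":[0,0,0],"turn":0,"claw":75},{"slide":[0,0,0],"turn":0,"claw":75},{"slide":[0,0,0],"turn":0,"claw":75},{"slide":[0,0,0],"turn":0,"claw":75}]'
python3 -m handwheel '[{"slide":[0,0,-0.2],"turn":0,"claw":75},{"slide":[0,0,-0.4],"turn":0,"claw":75},{"slide":[0,0,-0.6],"turn":0,"claw":75},{"slide":[0,0,-0.8],"turn":0,"claw":75},{"slide":[0,0,-0.8],"turn":0,"claw":75},{"slide":[0,0,-0.8],"turn":0,"claw":75},{"slide":[0,0,-0.4],"turn":0,"claw":75},{"slide":[0,0,0],"turn":0,"claw":75},{"slide":[0,0,0],"turn":0,"claw":75},{"slide":[0,0,0],"turn":0,"claw":75}]'
python3 - <<'E'
from h import *
c=camera_info("wrist");w=snapshot("wrist")[:,:,::-1]; s=snapshot("side")[:,:,::-1]
o=np.zeros((600,512,3),np.uint8);o[:384,:512]=w
o[384:600,:450]=cv2.resize(s[118:190,180:330],None,fx=3,fy=3,interpolation=cv2.INTER_CUBIC)
cv2.imwrite("pics/t2.png",o)
print(get_obs()["position"])
for X in((.609,-.140,.146),(.54,-.067,.086),(.549,-.215,.086)): print(np.round(proj(c,np.array(X))), np.round(proj(camera_info("side"),np.array(X))))
E
```

```text
t: 18.93
position: [0.6085, -0.1408, 0.0885]
tcp_rot: [0.017, 1.0, -0.0, -0.0]
wrist_force: [-0.3, -0.7, -1.1]
grip_width: 0.0746
t: 19.77
position: [0.6078, -0.1407, 0.2078]
tcp_rot: [0.017, 1.0, 0.0, -0.001]
wrist_force: [-0.2, -0.6, -0.8]
grip_width: 0.0749
[ 0.60763406 -0.14065776  0.2070857 ]
[261. 201.] [232. 131.]
[328. 117.] [253. 159.]
[187. 130.] [252. 138.]
```

View pics/t2.png

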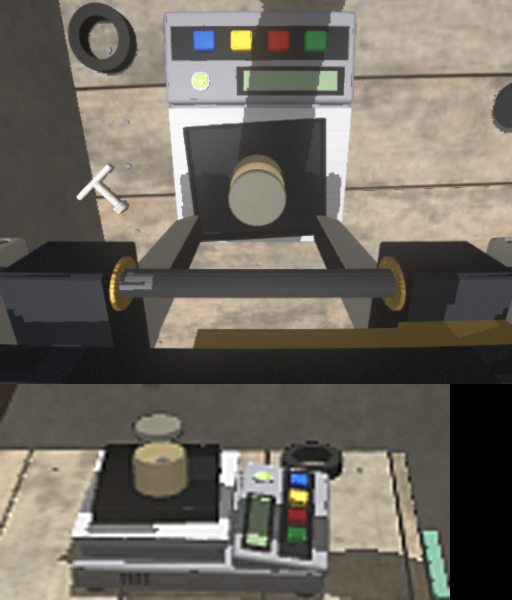

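Wrist view: jar lid at (257, 197), tray corners (184, 127), (325, 118), (327, 235), (190, 241). The jar stands upright and let go near the tray's middle. On to the blue key.

```bash
python3 - <<'E'
from h import *
c=camera_info("wrist")
print(onz(c,257,197,.146),np.mean([onz(c,*p,.087) for p in((184,127),(325,118),(327,235),(190,241))],0))
E
python3 -m handwheel '[{"slide":[0.6,-0.28,0],"turn":0,"claw":75},{"slide":[1,-0.4,0],"turn":0,"claw":75},{"slide":[1,-0.4,0],"turn":0,"claw":75},{"slide":[1,-0.4,0],"turn":0,"claw":0},{"slide":[1,-0.4,0],"turn":0,"claw":0},{"slide":[0.42,0,0],"turn":0,"claw":0},{"slide":[0,0,0.7],"turn":0,"claw":0},{"slide":[0,0,0.7],"turn":0,"claw":0},{"slide":[0,0,0.6],"turn":0,"claw":0},{"slide":[0,0,0.4],"turn":0,"claw":0}]'
python3 -m handwheel '[{"slide":[0,0,0.6],"turn":0,"claw":0},{"slide":[0,0,0.6],"turn":0,"claw":0},{"slide":[0,0,0.4],"turn":0,"claw":0},{"slide":[0,0,0.2],"turn":0,"claw":0},{"slide":[0,0,0],"turn":0,"claw":0},{"slide":[0,0,0],"turn":0,"claw":0},{"slide":[0,0,0],"turn":0,"claw":0},{"slide":[0,0,0],"turn":0,"claw":0},{"slide":[0,0,0],"turn":0,"claw":0},{"slide":[0,0,0],"turn":0,"claw":0}]'
```

```text
[ 0.60491065 -0.14299966  0.146     ] [ 0.60835418 -0.1438534   0.087     ]
t: 20.7
position: [0.4545, -0.1915, 0.1342]
tcp_rot: [0.018, 1.0, 0.001, -0.002]
wrist_force: [0.2, -0.0, -0.3]
grip_width: 0.0332
t: 21.53
position: [0.4564, -0.1921, 0.083]
tcp_rot: [0.017, 1.0, -0.0, 0.001]
wrist_force: [-0.5, 0.3, -0.8]
grip_width: 0.0003
```

Jar axis is about 4 mm from the tray's middle. Press blue.

```bash
python3 -m handwheel '[{"slide":[0,-0.03,0.3],"turn":0,"claw":0},{"slide":[0,0,0.3],"turn":0,"claw":0},{"slide":[0,0,0.2],"turn":0,"claw":0},{"slide":[0,0,0.1],"turn":0,"claw":0},{"slide":[0,0,0.1],"turn":0,"claw":0},{"slide":[0,0,0.07],"turn":0,"claw":0},{"slide":[0,0,0],"turn":0,"claw":0},{"slide":[0,0,0],"turn":0,"claw":0},{"slide":[0,0,0],"turn":0,"claw":0},{"slide":[0,0,0],"turn":0,"claw":0}]'
```

```text
t: 22.37
position: [0.456, -0.1928, 0.0524]
tcp_rot: [0.017, 1.0, -0.0, 0.0]
wrist_force: [-4.9, 2.2, 18.9]
grip_width: 0.0008
```

```bash
python3 -m handwheel '[{"slide":[0,0,-0.4],"turn":0,"claw":0},{"slide":[0,0,-0.6],"turn":0,"claw":0},{"slide":[0,0,-0.8],"turn":0,"claw":0},{"slide":[0,0,-0.8],"turn":0,"claw":0},{"slide":[0,0,-0.8],"turn":0,"claw":0},{"slide":[0,0,-0.6],"turn":0,"claw":0},{"slide":[0,0,0],"turn":0,"claw":0},{"slide":[0,0,0],"turn":0,"claw":0},{"slide":[0,0,0],"turn":0,"claw":0},{"slide":[0,0,0],"turn":0,"claw":0}]'
python3 - <<'E'
from h import *
w=snapshot("wrist")[:,:,::-1]; s=snapshot("side")[:,:,::-1]
o=np.zeros((600,800,3),np.uint8);o[:384,:512]=w
o[384:600,:450]=cv2.resize(s[118:190,180:330],None,fx=3,fy=3,interpolation=cv2.INTER_CUBIC)
o[384:600,500:740]=cv2.resize(s[200:290,200:300],(240,216))
cv2.imwrite("pics/e.png",o)
E
```

```text
t: 23.2
position: [0.455, -0.1925, 0.169]
tcp_rot: [0.017, 1.0, 0.001, -0.002]
wrist_force: [-0.1, -1.5, -0.5]
grip_width: 0.0006
```

View pics/e.png

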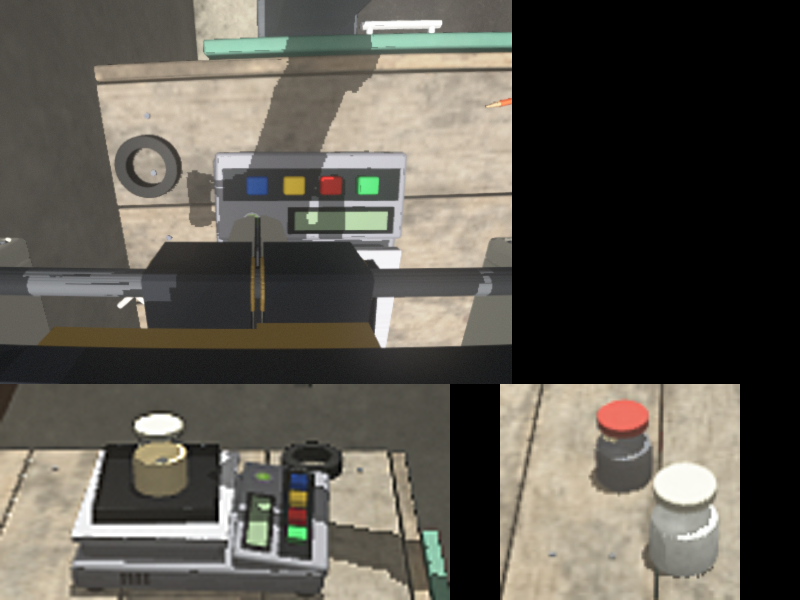

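Blue sits at (257, 186), right under the fingers' line, and all the keys are up. The jar stands upright in the tray at (160, 470), and the other two jars have not moved. The robot is clear, so I hand in.

```bash
python3 -c "from rig import close_job; print(close_job())"
```

```text
the job is handed in; nothing more can be done
None
```

I pressed green, then yellow, stood the brass jar in the tray and let go, pressed blue, and handed the job in at about 23 s of the 66 s. No verdict was reported.

- **Keys:** each of the three presses reached at least 17 N, well past the 4 N stop. The green press went harder than intended, to 38 N, close to the 40 N limit for the arm or gripper's body, though only the fingertips were pressing. The blank display gives no reading, so force and finger height are the only evidence that the keys went fully down.
- **Jar:** its weight went over to the pan before I opened the fingers. The wrist picture afterwards put its axis about 4 mm from the tray's middle, within the 25 mm allowed.
- **Last pictures:** all four keys looked up, the jar stood upright, the other two jars looked unmoved, and the robot was clear of everything. I did not measure the tray's final position; it looked the same as at the start.
- **Disagreement:** the wrist camera and the fixed cameras differed by 2–4 mm, and I shifted the green press and the jar placing to suit.

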